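# Vent the vacuum keeper and take its lid off

## Task

The lens boards in the grey vacuum keeper are wanted for printing. Turn the vent tap on its lid a quarter turn clockwise, fully to its stop, to let the air in while the lid still sits in place; then lift the lid off by its black handle and lay it down, without dropping it, right way up and flat on the floor of the empty steel print tray. Leave the tap open, let go of the lid, and do not disturb the other things on the counter.

Things in the scene. Friction and masses are not known exactly. Their poses are not given: they have to be found in the camera images.
- keeper: Vacuum keeper, a fixed grey metal box 136 x 186 mm outside the walls (x, y) and 60 mm high on a 150 x 200 mm foot; two lens boards lie inside. Origin: centre of its underside on the counter; x and y along its sides, z up. Its lid sits on it with the same axes.
- lid: Aluminium cap lid of the keeper, 150 x 200 mm (x, y), about 0.5 kg: plate, top 30 mm above the origin, with a skirt 22 mm deep that fits over the box with 3 mm play. Origin: centre of the skirt's lower edge; seated, 38 mm above the keeper's origin. Black handle in the middle, vent tap near the +y end, round gauge near -y. Straight up 30 mm clears the box; laid down it rests on its skirt.
- lid_handle (a point): Centre of the lid's black handle bar, 73 mm above the lid's origin. The bar is 92 mm long along the lid's x, 16 mm wide (y), 14 mm high, with 36 mm free height beneath it between two 14 mm square posts centred at x = +-38 mm. Axes as the lid's.
- tap_axis (a point): Point on the tap's vertical turning axis at the lever's mid height: 30 mm to -x and 78 mm to +y of the lid's centre, 58 mm above the lid's origin (28 mm above its plate). Fixed to the lid, axes as the lid's.
- lever_end (a point): Outer end of the tap's steel lever at its mid height, 68 mm from the turning axis. The lever is a level bar 14 mm wide and 12 mm high whose underside is 22 mm above the lid's plate. Closed, it points along the lid's +y, out over the lid's edge; open, it points along the lid's +x, above the lid.
- tap (a joint): Angle of the vent tap in rad: 0 closed, 1.6 fully open at its stop; grows as the lever turns clockwise seen from above. Stays where left; turns with about 1.5 N at the lever's end. While it is closed the lid is held down as by vacuum (it gives 2 mm); the lid comes free past about 1.2 rad.
- tray_in (a point): Centre of the inner floor of the empty steel print tray, fixed on the counter. Inside 188 x 238 mm (x, y), walls 5 mm thick rising 29 mm above the floor; the floor is 5 mm above the counter. The lid fits with its x along the tray's x (either way round). x and y along its sides, z up.
- focus_cap: Bystander: grey bakelite knob cap, 48 mm across, 28 mm high, between keeper and tray. Origin: underside.
- loupe: Bystander: black loupe, 52 mm across, 60 mm high, between keeper and tray, nearer the robot. Origin: underside.

How it is judged:
By the outcome, as a careful person would: the job done as asked, in the order asked, and still so for the second after the job is handed in, with the robot touching nothing.
It also fails if it takes over 64 s, if anything falls off the work surface, if the arm or the gripper's body presses on something with over 40 N, if the wrist force passes 120 N, or if a joint passes its speed limit or range.

## Robot

A 7-joint arm with a two-finger parallel gripper is mounted at the origin on the work surface. World frame = base frame: x ahead of the robot, y to its left, z up, the work surface at z = 0. Lengths are in m, angles in rad, forces in N, time in s.
With the tool pointing down it reaches from about 0.4 to 0.875 m from the base axis. Payload 19.3 kg.
Tool frame: the origin (TCP) lies midway between the tips of the shut fingers; the grasp point (between the pads) lies 19 mm behind it; z points along the fingers, y is the line along which they close (so a half turn about z gives the same grasp; the last joint's range is limited). The gripper opens to 85 mm and grips with 20 to 120 N. Pads are 22 mm wide; open, the fingers measure 114 mm over their backs; the gripper's body (76 mm by 85 mm) begins 54 mm behind the grasp point. The pads swing forward as they close: fully open they stand 13 mm farther back than shut.
Start: joints at [1.075, 0.521, -0.036, 1.599, 0.021, 1.021, -0.113], TCP at [0.258, -0.569, 0.231] pointing down, gripper open.
Joint ranges: [-2.91, 2.91], [-0.3, 2.13], [-1.5, 1.42], [0.17, 2.43], [-1.26, 4.41], [0.16, 1.93], [-2.52, 2.52]. Speed limits (rad/s): [1.89, 1.89, 2.39, 2.39, 3.01, 3.01, 3.01].

## Interface

Orientations are given as [roll, pitch, yaw] about the fixed x, y, z axes, in that order (R = Rz(yaw) Ry(pitch) Rx(roll)).
In Python, from workcell import telemetry, grab_frame, calibration, bot, outline_of, landmark_of gives the robot as it stands. The module is installed in compiled form; this text tells all that it offers.
- The arm moves only by the shell command python3 -m inch 'ROWS' [FORCE]. ROWS is JSON, a list of rows, each a list of 7 numbers: the shift along the tool's x, y, z in m, then the turn, a rotation vector about the tool's x, y, z in rad, then the closure, from 0 (fully open) to 1 (shut). A call has 1 to 5 rows; each row shifts and turns the commanded pose from where the row before left it, along the tool's axes as they then stand; what a row does not reach is not made up. A row lasts 1/10 s, in which the tool goes at most 50 mm and 8.59 degrees, less where a joint would pass 70% of its speed; a pose out of reach is approached as far as the arm can. A call is refused whole if a number of a shift passes 0.05 or a number of a turn 0.15, either way. A call with a gripper value outside its range is refused whole. The fingers move at their own pace and stop on an object; FORCE is the grip in N (left out, the last holds). Time passes only in rows, so rows that do not move let the fingers close. It gives the time, the measured TCP pose, the force, the opening and the grip force at its end, in the units of the state.
- telemetry.observe(): the state, without advancing time (a new reading comes with each control period).
- grab_frame(name): name is "scene" or "top" or "wrist"; returns the picture (400x640x3 uint8, red, green, blue); there is no depth.
- calibration(name): a dict with "fovy" (degrees; the focal length in pixels is half the picture's height over the tangent of half this angle, whatever the lens; pixels are square), "cx", "cy" (the principal point, pixels), "dist" ([k1, k2, p1, p2, k3] as OpenCV has them; the pictures are not rectified), "pose" (4x4, takes a point from camera to world coordinates). Camera axes: x right, y down, z forward; pixel columns grow to the right and rows downward; lengths in m; the calibration is good to about 2 mm. A picture is of the moment at which its call begins: read the wrist's pose just before it. calibration takes no time and is no camera call; for the wrist camera it gives the pose at the moment of the call.
- bot.job_done(): hands the job in; it is judged then, once.
Trained networks look in the newest picture that a camera, given by its name, has taken for a name from the list of things; names that differ only in an ending like _2 or _b are one class to them, and where a whole thing is asked for, a point or a joint stands for the part that bears it (a point fixed in the world has none). Each returns a list of dicts, best first, with "score" (0 to 1); they miss things now and then, are a little off and sometimes report something else, mostly with a low value. They report only what shows in the picture. A call takes as long as a camera call.
- outline_of(label, camera): "region" (400x640 bool, what is visible of it) and "rect" ([left, top, right, bottom] in pixels, round what is visible of it).
- landmark_of(label, camera): "xy" ([column, row] in pixels: a listed point, or the origin of a listed thing).
The state is a dict: "clock": time; "qpos": joint angles; "qd": joint speeds; "joint_efforts": joint torques, N m; "position": TCP position; "tool_rot": TCP orientation; "force": force on the tool from outside, world axes, zero at the start; "moment": the same for the moment, N m; "grip_width": finger opening in m; "finger_force": force on a finger pad.
Only numpy, scipy, OpenCV 4.12 (cv2) and the standard library are available. Lean on these libraries where they do the work, as an engineer would, in place of code of your own. Each camera call takes 0.05 s, during which the arm holds its last target. There are 200 camera calls.

## Working session

There is one attempt and no reset: what is moved stays moved. The work goes in short steps, Python scripts to look and compute and a shell command to move; the robot and the scene stay as the last step left them, time stands still between calls to the robot, and variables do not carry over. Pictures are saved under pics/ and viewed, at most 10 in all, crops included, and the job is handed in when it is done.

```bash
mkdir -p pics
cat > h.py <<'E'
import numpy as np, cv2
from workcell import telemetry, grab_frame, calibration, bot, outline_of, landmark_of
def ray(c,uv):
    k=calibration(c) if isinstance(c,str) else c
    f=200/np.tan(np.radians(k["fovy"])/2)
    K=np.array([[f,0,k["cx"]],[0,f,k["cy"]],[0,0,1]])
    p=cv2.undistortPoints(np.array([[uv]],float),K,np.array(k["dist"],float))[0,0]
    T=np.array(k["pose"]); d=T[:3,:3]@np.array([p[0],p[1],1]); return T[:3,3],d
def atz(c,uv,z):
    o,d=ray(c,uv); return o+d*(z-o[2])/d[2]
def proj(c,P):
    k=calibration(c); f=200/np.tan(np.radians(k["fovy"])/2)
    K=np.array([[f,0,k["cx"]],[0,f,k["cy"]],[0,0,1]]); T=np.linalg.inv(np.array(k["pose"]))
    return cv2.projectPoints(np.atleast_2d(np.array(P,float)),cv2.Rodrigues(T[:3,:3])[0],T[:3,3],K,np.array(k["dist"],float))[0][:,0]
def save(c,n):
    im=grab_frame(c); cv2.imwrite("pics/"+n,im[:,:,::-1]); return im
E
python3 - <<'E'
from h import *
np.set_printoptions(precision=4,suppress=True)
s=telemetry.observe();print(s)
Z=dict(keeper=0,lid=.038,lid_handle=.111,tap_axis=.096,lever_end=.096,tray_in=.005,focus_cap=0,loupe=0)
for c in("scene","top"):
    save(c,c+"0.png")
    for n,z in Z.items():
        for r in landmark_of(n,c)[:2]: print(c,n,round(r["score"],2),np.array(r["xy"]),atz(c,r["xy"],z))
E
```

```text
{'clock': 0.0, 'qpos': array([ 1.0748,  0.522 , -0.0363,  1.6   ,  0.0212,  1.0211, -0.1128]), 'qd': array([ 0.0006, -0.001 , -0.0007, -0.0011, -0.0005,  0.0005,  0.002 ]), 'joint_efforts': array([  0.0015, -92.7121,   1.9807, -36.9929,   0.018 ,   0.0084,
         0.    ]), 'position': array([ 0.258 , -0.5689,  0.2307]), 'tool_rot': array([-3.1405,  0.0001,  0.4258]), 'force': array([-0.5929, -0.5663,  0.964 ]), 'moment': array([0.0248, 0.0144, 0.0244]), 'finger_force': 0.0, 'grip_width': 0.0854700902109115}
scene lid 0.79 [225.9 149.9] [ 0.5353 -0.1964  0.038 ]
scene lid_handle 0.57 [215.3 126. ] [ 0.5396 -0.2057  0.111 ]
scene tap_axis 0.88 [245.6 146.2] [ 0.5186 -0.1265  0.096 ]
scene tap_axis 0.47 [280.3 212.2] [0.5674 0.0525 0.096 ]
scene lever_end 0.61 [258.3 169.8] [ 0.537  -0.0568  0.096 ]
scene tray_in 0.95 [330.9 279.9] [0.5612 0.1904 0.005 ]
scene tray_in 0.55 [213.8 125.9] [ 0.5006 -0.3145  0.005 ]
scene focus_cap 0.81 [281.6 213.3] [0.5349 0.0047 0.    ]
scene focus_cap 0.51 [332.3 277.1] [0.5537 0.1866 0.    ]
scene loupe 0.65 [323.5 182.2] [0.4093 0.0032 0.    ]
top lid 0.57 [460.9 191.3] [ 0.5438 -0.2088  0.038 ]
top lid 0.48 [354.4 253.7] [ 0.4013 -0.0006  0.038 ]
top lid_handle 0.71 [472.5 181.8] [ 0.5437 -0.209   0.111 ]
top tap_axis 0.72 [424.5 193.3] [ 0.5181 -0.1217  0.096 ]
top tap_axis 0.68 [356.6 190.7] [0.5129 0.0068 0.096 ]
top lever_end 0.68 [388.5 180. ] [ 0.5386 -0.0524  0.096 ]
top tray_in 0.85 [269. 172.] [0.5624 0.186  0.005 ]
top focus_cap 0.57 [355.7 190.5] [0.5382 0.0019 0.    ]
top loupe 0.84 [351.7 254.3] [0.4044 0.0019 0.    ]
```

View pics/top0.png

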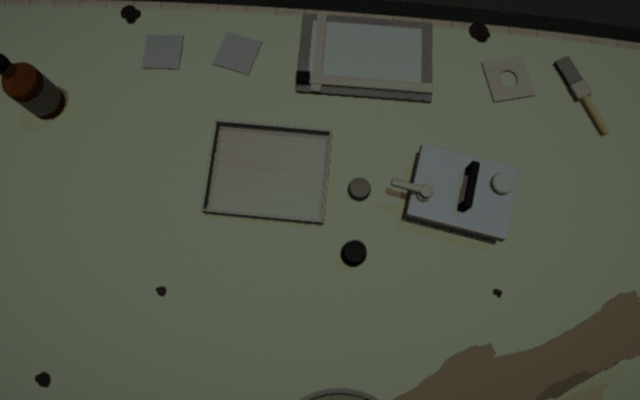

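View pics/scene0.png

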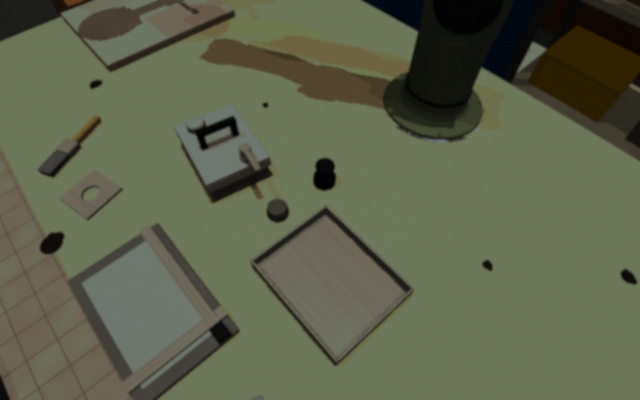

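Run:
```python
from h import *
np.set_printoptions(precision=4,suppress=True)
# masks: lid orientation & tray orientation
for n,c,z in(("lid","top",.068),("tray_in","top",.034),("keeper","top",.0)):
    r=outline_of(n,c)
    for q in r[:2]:
        print(n,q["score"],q["rect"])
        m=q["region"].astype(np.uint8)
        cs=max(cv2.findContours(m,0,1)[0],key=cv2.contourArea)
        P=np.array([atz(c,p[0],z)[:2] for p in cs[::2]]).astype(np.float32)
        print(len(P),cv2.minAreaRect(P))
```

```text
lid 0.75 [391.0, 140.3, 519.9, 239.5]
186 ((0.5393750667572021, -0.18404364585876465), (0.2427244633436203, 0.15928864479064941), 79.59378814697266)
tray_in 0.86 [199.3, 118.9, 332.8, 227.4]
209 ((0.5569244027137756, 0.18599948287010193), (0.2514377534389496, 0.2080003172159195), 88.89392852783203)
keeper 0.85 [401.3, 154.1, 492.8, 246.6]
119 ((0.4735437333583832, -0.18809042870998383), (0.2080741822719574, 0.059077393263578415), 63.81987380981445)
```

The top view shows the lid at about (462,192), its lever pointing left to (393,182), its handle at (468,187), the tray at (268,172) with an empty floor, the focus cap at (359,189) and the loupe at (353,253). The scene view agrees. Next I move over the lid to look with the wrist camera.

```bash
python3 -m inch '[[0.04,-0.027,-0.009,0,0,0,0],[0.04,-0.027,-0.009,0,0,0,0],[0.04,-0.027,-0.009,0,0,0,0],[0.04,-0.027,-0.009,0,0,0,0],[0.04,-0.027,-0.009,0,0,0,0]]'
python3 -m inch '[[0.04,-0.027,-0.009,0,0,0,0.5],[0.03,-0.02,-0.009,0,0,0,0.5],[0,0,0,0,0,0.149,0.5],[0,0,0,0,0,0.149,0.5],[0,0,0,0,0,0.149,0.5]]'
python3 -m inch '[[0,0,0,0,0,0.149,0.5],[0,0,0,0,0,0,0.5],[0,0,0,0,0,0,0.5]]'
python3 - <<'E'
from h import *
np.set_printoptions(precision=4,suppress=True)
print(np.array(calibration("wrist")["pose"]))
Z=dict(lid=.038,lid_handle=.111,tap_axis=.096,lever_end=.096,)
save("wrist","w1.png")
for c in ("wrist","top"):
    if c=="top": save("top","t1.png")
    for n,z in Z.items():
        for r in landmark_of(n,c)[:2]: print(c,n,round(r["score"],2),np.array(r["xy"]),atz(c,r["xy"],z))
E
```

```text
clock: 1.55
position: [0.3852, -0.3619, 0.2768]
tool_rot: [3.141, -0.0, 0.426]
force: [1.7, -0.7, 0.3]
grip_width: 0.0854
finger_force: 0.0
clock: 2.05
position: [0.429, -0.2917, 0.2945]
tool_rot: [3.141, -0.0, -0.027]
force: [0.9, -0.1, 0.3]
grip_width: 0.0429
finger_force: 0.0
clock: 2.35
position: [0.4289, -0.2918, 0.2943]
tool_rot: [3.142, -0.0, -0.165]
force: [0.0, -0.2, 0.3]
grip_width: 0.0429
finger_force: 0.0
[[-0.1639 -0.9527 -0.256   0.493 ]
 [-0.9865  0.1584  0.0421 -0.3021]
 [ 0.0004  0.2594 -0.9658  0.4363]
 [ 0.      0.      0.      1.    ]]
wrist lid 0.96 [232.5  86.5] [ 0.5385 -0.2059  0.038 ]
wrist lid_handle 0.87 [212.6  85.3] [ 0.5346 -0.2053  0.111 ]
wrist tap_axis 0.9 [141. 110.] [ 0.5266 -0.1226  0.096 ]
wrist lever_end 0.81 [ 78.1 110. ] [ 0.539  -0.0568  0.096 ]
top lid 0.79 [459.  191.2] [ 0.5437 -0.2049  0.038 ]
top lid_handle 0.66 [472.6 185.4] [ 0.5367 -0.2092  0.111 ]
top tap_axis 0.96 [424.1 190.5] [ 0.5235 -0.1208  0.096 ]
top lever_end 0.89 [389.6 178.8] [ 0.5411 -0.0544  0.096 ]
```

View pics/w1.png

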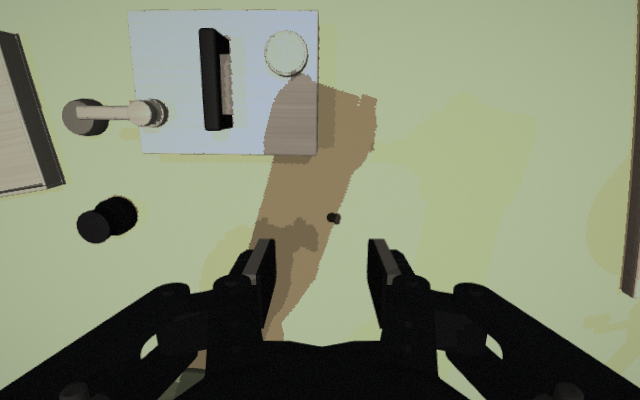

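The wrist picture shows the lid squarely: plate corners near (128,11), (318,10), (318,155) and (142,154). The handle runs (203,30) to (218,130), and the lever runs from the axis (150,112) to its end near (78,113).

Run:
```python
from h import *
np.set_printoptions(precision=4,suppress=True)
C=[atz("wrist",p,.068)[:2] for p in((128,11),(318,10),(318,155),(142,154))]
C=np.array(C);print(C,C.mean(0))
for i in range(4):
    d=C[(i+1)%4]-C[i];print(np.linalg.norm(d),np.degrees(np.arctan2(d[1],d[0])))
H=np.array([atz("wrist",p,.118)[:2] for p in((200,30),(220,28),(222,130),(205,131))]);print(H,H.mean(0))
T=np.array([atz("top",p,.034)[:2] for p in((218,122),(332,129),(325,222),(205,212))]);print(T,T.mean(0))
for i in range(4):
    d=T[(i+1)%4]-T[i];print(np.linalg.norm(d),np.degrees(np.arctan2(d[1],d[0])))
```

```text
[[ 0.6288 -0.1229]
 [ 0.5934 -0.3166]
 [ 0.4473 -0.2913]
 [ 0.4828 -0.0946]] [ 0.5381 -0.2063]
0.19685427747338355 -100.35557412542676
0.14825554522462722 170.17712387584515
0.19985264234814187 79.761400033018
0.1486659756087144 -10.979774313189118
[[ 0.5823 -0.2078]
 [ 0.5806 -0.2259]
 [ 0.4927 -0.2066]
 [ 0.4946 -0.1902]] [ 0.5375 -0.2076]
[[0.6547 0.301 ]
 [0.6575 0.0612]
 [0.4601 0.0611]
 [0.461  0.3022]] [0.5583 0.1814]
0.2398544249656562 -89.34446179790652
0.1973658620491704 -179.97807551295836
0.24103216924009782 89.79348479216007
0.1937561097667854 -0.3301198992287827
```

```bash
python3 -m inch '[[0.005,-0.04,0,0,0,0.015,1],[0.006,-0.048,0,0,0,0,1],[0.006,-0.048,0,0,0,0,1],[0.005,-0.048,0.02,0,0,0,1],[0.005,-0.048,0.02,0,0,0,1]]'
python3 -m inch '[[0,0,0.04,0,0,0,1],[0,0,0.04,0,0,0,1],[0,0,0.04,0,0,0,1],[0,0,0.04,0,0,0,1],[0,0,0,0,0,0,1]]'
python3 - <<'E'
from h import *
np.set_printoptions(precision=4,suppress=True)
s=telemetry.observe();c,n=np.cos(.18),-np.sin(.18)
d=s["position"][:2]-[.5381,-.2063];print("lid frame",c*d[0]+n*d[1],-n*d[0]+c*d[1],s["position"][2],s["tool_rot"])
save("wrist","w2.png")
for k in("tap_axis","lever_end","lid_handle"):
    for r in landmark_of(k,"wrist")[:1]: print(k,r["score"],r["xy"],atz("wrist",r["xy"],.096 if k[0]!='l' or k[1]=='e' else .111))
E
```

```text
clock: 3.35
position: [0.4969, -0.0708, 0.256]
tool_rot: [-3.141, -0.002, -0.185]
force: [1.1, -0.5, -0.0]
grip_width: 0.0003
finger_force: 0.0
clock: 3.85
position: [0.4939, -0.0723, 0.0923]
tool_rot: [3.141, 0.007, -0.184]
force: [0.3, -0.3, 0.4]
grip_width: -0.0002
finger_force: 0.0
lid frame -0.06747618837153888 0.12393919684737721 0.09234387321636453 [ 3.141   0.0069 -0.1845]
tap_axis 0.57 [419.7, 174.9] [ 0.5259 -0.1221  0.096 ]
```

View pics/w2.png

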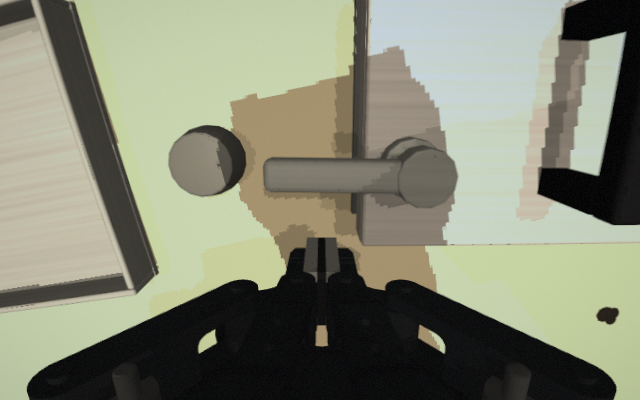

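The closed fingers (322,240) stand on the -x side of the lever (265–450, row 175), inside its end. I go down 10 mm and sweep clockwise.

```bash
python3 -m inch '[[0,0,0.010,0,0,0,1],[0.010,0,0,0,0,0,1],[0.011,0,0,0,0,0,1],[0.008,-0.0015,0,0,0,0,1],[0.0085,-0.0015,0,0,0,0,1]]'
python3 -m inch '[[0.0085,0.0015,0,0,0,0,1],[0.008,0.0015,0,0,0,0,1],[0.0075,0.004,0,0,0,0,1],[0.007,0.0045,0,0,0,0,1],[0.0045,0.005,0,0,0,0,1]]'
python3 -m inch '[[0.0045,0.005,0,0,0,0,1],[0,0,0,0,0,0,1]]'
python3 - <<'E'
from h import *
np.set_printoptions(precision=4,suppress=True)
s=telemetry.observe();c,n=np.cos(.18),-np.sin(.18)
d=s["position"][:2]-[.5381,-.2063];print("rel axis",c*d[0]+n*d[1]+.03,-n*d[0]+c*d[1]-.078,s["position"][2],s["tool_rot"])
save("wrist","w3.png")
E
```

```text
clock: 4.55
position: [0.5345, -0.0768, 0.0861]
tool_rot: [3.142, 0.0, -0.186]
force: [-2.2, 0.2, 0.9]
grip_width: 0.0001
finger_force: 0.8
clock: 5.05
position: [0.5663, -0.0999, 0.086]
tool_rot: [-3.141, -0.0, -0.185]
force: [-1.1, 1.3, 0.4]
grip_width: 0.0003
finger_force: 0.8
clock: 5.25
position: [0.5695, -0.1063, 0.086]
tool_rot: [3.141, -0.001, -0.186]
force: [0.6, -0.1, 0.0]
grip_width: -0.0001
finger_force: 0.0
rel axis 0.04301577973915845 0.026027412899551863 0.08602797670736047 [ 3.1413 -0.0006 -0.1864]
```

View pics/w3.png

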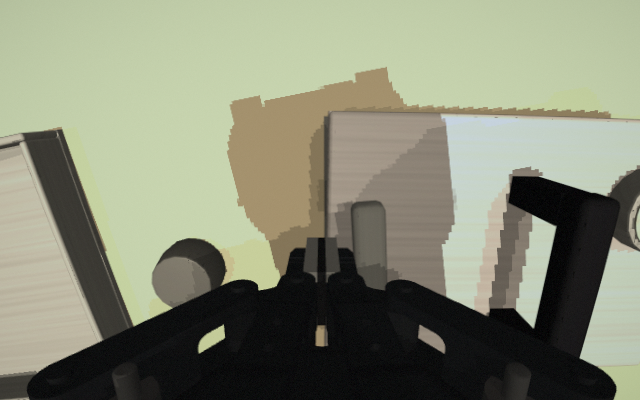

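The lever (352–386, 200–280) now lies nearly along lid +x. I push it on towards -y until the force rises at the stop.

```bash
python3 -m inch '[[0,0.003,0,0,0,0,1],[0,0.002,0,0,0,0,1]]'
python3 -m inch '[[0,0.002,0,0,0,0,1],[0,0,0,0,0,0,1]]'
python3 -m inch '[[0,0.002,0,0,0,0,1],[0,0,0,0,0,0,1]]'
```

```text
clock: 5.5
position: [0.5683, -0.11, 0.0861]
tool_rot: [-3.141, -0.001, -0.185]
force: [1.3, 1.6, -0.2]
grip_width: 0.0002
finger_force: 0.9
clock: 5.7
position: [0.5678, -0.1121, 0.0861]
tool_rot: [-3.142, -0.0, -0.185]
force: [0.6, 0.9, 1.0]
grip_width: -0.0001
finger_force: 0.4
clock: 5.9
position: [0.5677, -0.1132, 0.0861]
tool_rot: [-3.141, -0.0, -0.185]
force: [1.3, 5.7, -0.1]
grip_width: 0.0001
finger_force: 2.7
```

```bash
python3 -m inch '[[0,0.002,0,0,0,0,1],[0,0,0,0,0,0,1]]'
python3 -m inch '[[0,0.002,0,0,0,0,1],[0,0,0,0,0,0,1]]'
python3 -m inch '[[0,0.002,0,0,0,0,1],[0,0,0,0,0,0,1]]'
```

```text
clock: 6.1
position: [0.5676, -0.114, 0.0861]
tool_rot: [-3.139, -0.0, -0.184]
force: [2.6, 10.6, 0.5]
grip_width: 0.0
finger_force: 5.5
clock: 6.3
position: [0.5676, -0.1144, 0.0861]
tool_rot: [-3.138, -0.001, -0.183]
force: [4.0, 18.0, 1.3]
grip_width: -0.0002
finger_force: 9.7
clock: 6.5
position: [0.5676, -0.1147, 0.0862]
tool_rot: [-3.136, -0.001, -0.181]
force: [4.4, 26.7, 2.0]
grip_width: 0.0001
finger_force: 13.9
```

The force climbs steeply with no travel, so the tap is at its stop. I retract, rise and hover over the handle.

```bash
python3 -m inch '[[0,-0.015,0,0,0,0,1],[0,-0.015,-0.02,0,0,0,1],[0,0,-0.045,0,0,0,1],[0,0,-0.045,0,0,0,0.4],[-0.004,0.042,0,0,0,0,0.4]]'
python3 -m inch '[[-0.004,0.042,0,0,0,0,0.4],[-0.004,0.042,0,0,0,0,0.4],[0,0,0,0,0,0,0.4],[0,0,0,0,0,0,0.4]]'
python3 - <<'E'
from h import *
np.set_printoptions(precision=4,suppress=True)
save("wrist","w4.png")
for k,z in(("tap_axis",.096),("lever_end",.096),("lid_handle",.111),("lid",.038)):
    for r in landmark_of(k,"wrist")[:1]: print(k,r["score"],r["xy"],atz("wrist",r["xy"],z))
E
```

```text
clock: 7.0
position: [0.564, -0.1267, 0.2015]
tool_rot: [-3.139, -0.008, -0.178]
force: [1.7, -0.9, -0.5]
grip_width: 0.0282
finger_force: 0.0
clock: 7.4
position: [0.5364, -0.2129, 0.1959]
tool_rot: [3.141, 0.0, -0.187]
force: [-1.0, 0.7, 0.0]
grip_width: 0.0509
finger_force: 0.0
tap_axis 0.67 [212.5, 233.4] [ 0.5258 -0.1216  0.096 ]
lever_end 0.7 [208.7, 145.0] [ 0.5933 -0.1369  0.096 ]
lid_handle 0.61 [311.3, 200.6] [ 0.542  -0.2042  0.111 ]
lid 0.77 [314.2, 178.7] [ 0.5431 -0.2052  0.038 ]
```

View pics/w4.png

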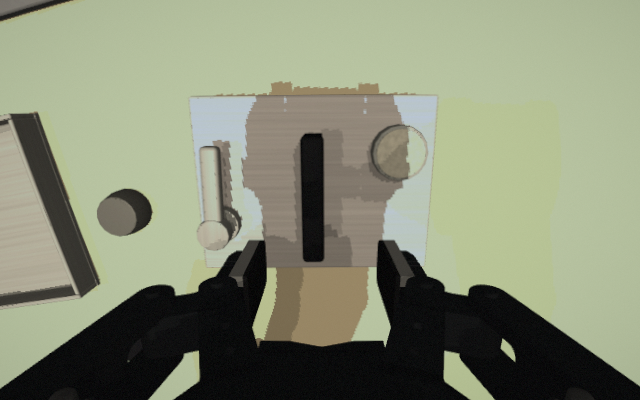

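The lever (213,235)–(208,148) is parallel to lid x, so the tap is open. The handle bar is at column 312, rows 133–262, about 8 mm left of the finger centre. I centre the gripper, descend and grasp.

```bash
python3 -m inch '[[0.003,-0.008,0.03,0,0,0,0.4],[0,0,0.03,0,0,0,0.4],[0,0,0.025,0,0,0,0.4],[0,0,0.02,0,0,0,0.4],[0,0,0,0,0,0,0.4]]' 80
python3 -m inch '[[0,0,0,0,0,0,1],[0,0,0,0,0,0,1],[0,0,0,0,0,0,1],[0,0,0,0,0,0,1],[0,0,0,0,0,0,1]]' 80
```

```text
clock: 8.15
position: [0.5402, -0.2035, 0.0887]
tool_rot: [-3.141, 0.004, -0.184]
force: [0.1, 0.0, 0.0]
grip_width: 0.051
finger_force: 0.0
clock: 8.65
position: [0.542, -0.205, 0.0925]
tool_rot: [3.141, -0.002, -0.185]
force: [-2.4, -0.5, 7.6]
grip_width: 0.0145
finger_force: 78.7
```

```bash
python3 -m inch '[[0,0,-0.004,0,0,0,1],[0,0,-0.006,0,0,0,1],[0,0,-0.01,0,0,0,1],[0,0,-0.01,0,0,0,1],[0,0,-0.01,0,0,0,1]]' 100
python3 -m inch '[[0,0,-0.015,0,0,0,1],[0,0,-0.015,0,0,0,1],[0,0,0,0,0,0,1],[0,0,0,0,0,0,1]]'
python3 - <<'E'
from h import *
np.set_printoptions(precision=4,suppress=True)
s=telemetry.observe();print(s["moment"],s["position"])
save("scene","s5.png"); save("wrist","w5.png")
z0=s["position"][2]+.019
for k,z in(("tap_axis",z0-.015),("lever_end",z0-.015),("lid_handle",z0),("tray_in",.005)):
    for r in landmark_of(k,"wrist")[:1]: print(k,r["score"],r["xy"],atz("wrist",r["xy"],z))
E
```

```text
clock: 9.15
position: [0.5414, -0.2047, 0.1322]
tool_rot: [3.142, -0.0, -0.185]
force: [-0.1, 0.5, -4.5]
grip_width: 0.0144
finger_force: 97.5
clock: 9.55
position: [0.5413, -0.2047, 0.1611]
tool_rot: [3.142, -0.0, -0.185]
force: [-0.3, -0.7, -6.1]
grip_width: 0.0139
finger_force: 97.8
[-0.0019  0.0824 -0.0071] [ 0.5413 -0.2047  0.1611]
tap_axis 0.65 [164.1, 312.5] [ 0.527  -0.1241  0.1651]
lever_end 0.6 [147.5, 180.4] [ 0.5909 -0.1374  0.1651]
lid_handle 0.59 [319.9, 273.6] [ 0.5419 -0.2039  0.1801]
```

View pics/s5.png

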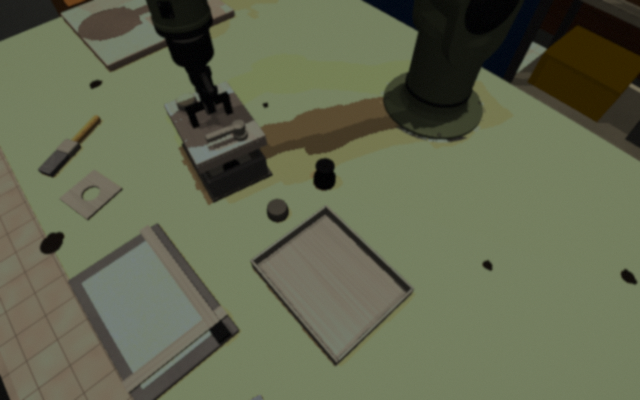

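The scene view shows the lid held level above the keeper (about (215,125)) with the lever lying along it. The tray is clear at (331,280). I carry the lid over.

```bash
python3 -m inch '[[-0.002,-0.015,0,0,0,0,1],[-0.004,-0.027,0,0,0,0,1],[-0.004,-0.032,0,0,0,0,1],[-0.005,-0.032,0,0,0,0,1],[-0.005,-0.034,0,0,0,0,1]]'
python3 -m inch '[[-0.005,-0.034,0,0,0,0,1],[-0.005,-0.034,0,0,0,0,1],[-0.005,-0.034,0,0,0,0,1],[-0.005,-0.034,0,0,0,0,1],[-0.005,-0.034,0,0,0,0,1]]'
python3 -m inch '[[-0.004,-0.032,0,0,0,0,1],[-0.003,-0.025,0,0,0,0,1],[-0.001,-0.015,0,0,0,-0.03,1],[0,0,0,0,0,-0.08,1],[0,0,0,0,0,-0.07,1]]'
python3 -m inch '[[0,0,0,0,0,0,1],[0,0,0,0,0,0,1],[0,0,0,0,0,0,1]]'
python3 - <<'E'
from h import *
np.set_printoptions(precision=4,suppress=True)
save("wrist","w6.png"); save("top","t6.png")
for k,z in(("lid_handle",.18),("tap_axis",.165),("lever_end",.165),("tray_in",.005)):
  for c in("top","wrist"):
    for r in landmark_of(k,c)[:1]: print(c,k,r["score"],r["xy"],atz(c,r["xy"],z))
E
```

```text
clock: 10.35
position: [0.5472, -0.0617, 0.1609]
tool_rot: [-3.141, 0.0, -0.185]
force: [0.6, -0.5, -5.2]
grip_width: 0.0142
finger_force: 97.9
clock: 10.85
position: [0.5538, 0.1104, 0.1609]
tool_rot: [-3.141, 0.0, -0.185]
force: [0.3, 0.3, -5.0]
grip_width: 0.0141
finger_force: 97.9
clock: 11.35
position: [0.5594, 0.1808, 0.1607]
tool_rot: [3.141, 0.0, 0.0]
force: [0.5, -0.1, -5.1]
grip_width: 0.0143
finger_force: 98.0
clock: 11.65
position: [0.5596, 0.1803, 0.161]
tool_rot: [3.141, 0.0, -0.007]
force: [0.2, 0.3, -5.3]
grip_width: 0.0141
finger_force: 98.0
wrist lid_handle 0.77 [319.5, 274.9] [0.5594 0.1816 0.18  ]
top tap_axis 0.96 [218.1, 160.3] [0.5307 0.2584 0.165 ]
wrist tap_axis 0.92 [166.8, 311.9] [0.5314 0.2563 0.165 ]
wrist lever_end 0.78 [147.4, 178.4] [0.5975 0.256  0.165 ]
```

View pics/w6.png

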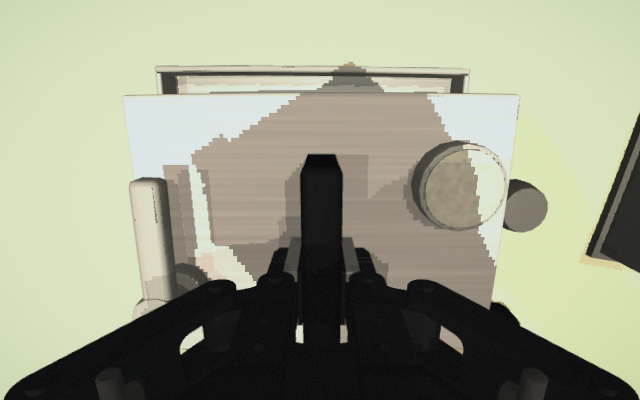

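View pics/t6.png

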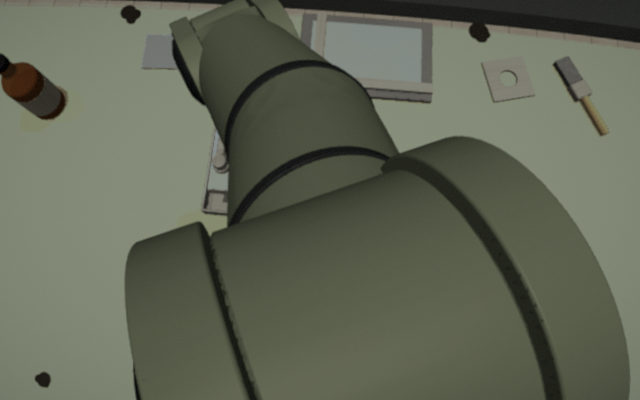

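The wrist picture shows the lid's far edge (125,96)–(518,95) parallel to the tray's far rim (156,67)–(469,69). I compute the tray centre from that rim.

Run:
```python
from h import *
np.set_printoptions(precision=4,suppress=True)
for p,z in (((156,67),.034),((469,69),.034),((125,96),.137),((518,95),.137)): print(atz("wrist",p,z))
```

```text
[0.6601 0.3091 0.034 ]
[0.6572 0.0654 0.034 ]
[0.6334 0.2772 0.137 ]
[0.633  0.0838 0.137 ]
```

```bash
python3 -m inch '[[0,-0.006,0.01,0,0,0,1],[0,0,0.02,0,0,0,1],[0,0,0.025,0,0,0,1],[0,0,0.02,0,0,0,1],[0,0,0.015,0,0,0,1]]'
python3 -m inch '[[0,0,0.004,0,0,0,1],[0,0,0.003,0,0,0,1],[0,0,0,0,0,0,1]]'
python3 -m inch '[[0,0,0.002,0,0,0,1],[0,0,0,0,0,0,1]]'
python3 -m inch '[[0,0,0.002,0,0,0,1],[0,0,0,0,0,0,1]]'
```

```text
clock: 12.65
position: [0.559, 0.1868, 0.0691]
tool_rot: [3.141, 0.001, -0.005]
force: [-0.5, -0.1, -3.9]
grip_width: 0.0141
finger_force: 97.9
clock: 12.95
position: [0.5599, 0.1867, 0.0643]
tool_rot: [-3.141, -0.0, -0.005]
force: [0.3, -0.0, -4.6]
grip_width: 0.0143
finger_force: 98.0
clock: 13.15
position: [0.5599, 0.1866, 0.0624]
tool_rot: [-3.141, -0.001, -0.005]
force: [-0.1, 0.0, -3.8]
grip_width: 0.0146
finger_force: 98.0
clock: 13.35
position: [0.5596, 0.1865, 0.06]
tool_rot: [-3.142, -0.0, -0.005]
force: [0.5, -0.3, -5.0]
grip_width: 0.0142
finger_force: 98.0
```

```bash
python3 -m inch '[[0,0,0.001,0,0,0,1],[0,0,0,0,0,0,1]]'
python3 -m inch '[[0,0,0.001,0,0,0,1],[0,0,0,0,0,0,1]]'
python3 -m inch '[[0,0,0.001,0,0,0,1],[0,0,0,0,0,0,1]]'
```

```text
clock: 13.55
position: [0.5597, 0.1866, 0.0596]
tool_rot: [-3.142, -0.0, -0.005]
force: [-3.9, -2.1, 6.8]
grip_width: 0.0144
finger_force: 99.7
clock: 13.75
position: [0.5597, 0.1866, 0.0596]
tool_rot: [3.142, -0.001, -0.005]
force: [-9.9, -3.6, 25.4]
grip_width: 0.0143
finger_force: 102.4
clock: 13.95
position: [0.5597, 0.1866, 0.0595]
tool_rot: [3.141, -0.001, -0.005]
force: [-16.9, -6.8, 44.0]
grip_width: 0.0141
finger_force: 105.1
```

It is seated on the floor at the expected height (0.0595). I ease off the press, release and rise.

```bash
python3 -m inch '[[0,0,-0.0025,0,0,0,1],[0,0,0,0,0,0,1]]' 20
python3 -m inch '[[0,0,0,0,0,0,0.7],[0,0,0,0,0,0,0.5],[0,0,0,0,0,0,0.5],[0,0,0,0,0,0,0.5]]'
python3 -m inch '[[0,0,-0.015,0,0,0,0.5],[0,0,-0.03,0,0,0,0.5],[0,0,-0.04,0,0,0,0.5],[0,0,-0.04,0,0,0,0.5],[-0.02,0,-0.03,0,0,0,0.5]]'
python3 -m inch '[[-0.03,0,-0.02,0,0,0,0.5],[-0.03,0,0,0,0,0,0.5],[0,0,0,0,0,0,0.5]]'
python3 - <<'E'
from h import *
save("wrist","w7.png")
E
```

```text
clock: 14.15
position: [0.5599, 0.1866, 0.06]
tool_rot: [-3.141, -0.001, -0.005]
force: [0.2, 0.1, -4.2]
grip_width: 0.0142
finger_force: 98.2
clock: 14.55
position: [0.5596, 0.1866, 0.0594]
tool_rot: [-3.142, 0.0, -0.005]
force: [-0.3, -0.2, -0.2]
grip_width: 0.0425
finger_force: 0.0
clock: 15.05
position: [0.5411, 0.1866, 0.218]
tool_rot: [-3.14, -0.003, -0.006]
force: [-0.1, -0.3, 0.1]
grip_width: 0.0427
finger_force: 0.0
clock: 15.35
position: [0.477, 0.1872, 0.2365]
tool_rot: [-3.141, -0.001, -0.003]
force: [0.8, 0.4, -0.7]
grip_width: 0.0425
finger_force: 0.0
```

View pics/w7.png

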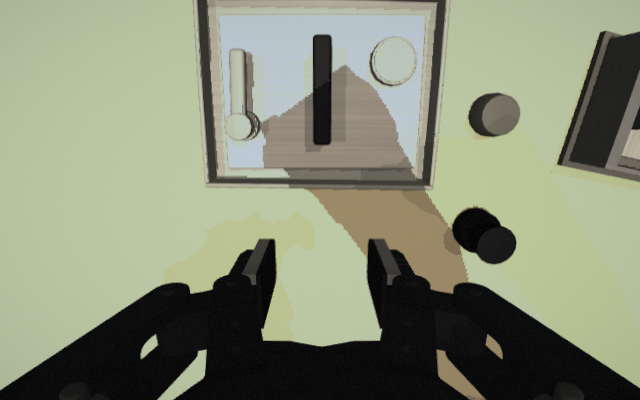

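The lid lies flat and centred in the tray (220–425, 15–168). Its lever is still along +x (237,50–125), and the cap (493,115) and loupe (484,235) are in place.

```bash
python3 -c "
from workcell import bot
print(bot.job_done())"
```

```text
the job is handed in; nothing more can be done
None
```

The vent tap is open to its stop, and the lid lies right way up and flat on the tray floor, released; the cap and loupe looked undisturbed, and I handed the job in at about 15 s with no verdict returned.

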